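Free the stripper plate of the lever punch with a wedge

ROBOT

A 6-joint arm with a two-finger parallel gripper is mounted at the origin on a cart in front of the work surface, level with it; the furniture and walls round the work are solid. World frame = base frame: x ahead of the robot, y to its left, z up, the work surface at z = 0. Lengths are in mm, angles in degrees, forces in N, time in s.
With the tool pointing down it reaches from about 425 to 950 mm from the base axis. Payload 14.7 kg.
Tool frame: the origin (TCP) lies at the very end of the fingers, on their centre line; the grasp point (between the pads) lies 19 mm behind it; z points along the fingers, y is the line along which they close (so a half turn about z gives the same grasp; the last joint's range is limited). The gripper opens to 85 mm and grips with 20 to 120 N. Pads are 22 mm wide; open, the fingers measure 114 mm over their backs; the gripper's body (76 mm by 85 mm) begins 54 mm behind the grasp point. The pads swing forward as they close: fully open they stand 13 mm farther back than shut.
Start: joints at [-72.915, 27.513, 91.461, -0, 61.026, -2.67], TCP at [219.721, -611.731, 202.997] pointing down, gripper open.
Joint ranges: [-157.49, 157.49], [-46.99, 117.5], [13.45, 153.17], [-89.5, 269.5], [5.16, 153.95], [-167.48, 167.48]. Speed limits (degrees/s): [108.29, 108.29, 136.94, 172.46, 172.46, 172.46].

INTERFACE

Orientations are given as a 3x3 rotation matrix whose columns are the frame's x, y, z axes.
In Python, from rig import ctrl gives the robot as it stands. The module is installed in compiled form; this text tells all that it offers.
- The arm moves only by the tool arm_command, never from a script. Its argument "plan" is a list of rows, each an object with "gripper": the opening, from 0 (shut) to 1 (fully open); "travel": the shift along the tool's x, y, z in m, a list of three; "rot": the turn, a rotation vector about the tool's x, y, z in degrees, a list of three. A call has 1 to 5 rows; each row is the pose to reach, as a shift and turn from the pose commanded when the call began, along the tool's axes at that moment; what a row does not reach only later rows make up. A row lasts 1/8 s, in which the tool goes at most 62.5 mm and 10.7 degrees, less where a joint would pass 70% of its speed; a pose out of reach is approached as far as the arm can. A call with a gripper value outside its range is refused whole. The fingers move at their own pace and stop on an object; the grip force is fixed at half the most. Time passes only in rows, so rows that repeat a pose let the fingers close. It gives the time, the measured TCP pose, the force, the opening and the grip force at its end, in the units of the state.
- ctrl.get_state(): the state, without advancing time (a new reading comes with each control period).
- ctrl.get_image(name): name is "scene" or "top" or "wrist"; returns a dict with "image" (400x640x3 uint8, red, green, blue), "range_z" (400x640 float32, mm along the optical axis (not along the pixel's ray), 0 where there is no reading), "K" (3x3 intrinsics, pixels), "extrinsics" (4x4, takes a point from world to camera coordinates); the wrist camera has in their place "tool_from_camera" (4x4, takes a point from camera to tool coordinates, whose origin is the TCP and whose axes are the flange's). Camera axes: x right, y up, looking along -z (the intrinsics and any distortion apply to the point x, -y, -z); pixel columns grow to the right and rows downward; lengths in mm; the calibration is good to about 2 mm. A picture is of the moment at which its call begins: read the wrist's pose just before it.
- ctrl.job_done(): hands the job in; it is judged then, once.
The state is a dict: "time": time; "joint_pos": joint angles; "dq": joint speeds; "tau": joint torques, N m; "tcp_pos": TCP position; "eef_rot": TCP orientation; "force": force on the tool from outside, world axes, zero at the start; "torque": the same for the moment, N m; "width": finger opening in mm; "finger_force": force on a finger pad.
Only numpy, scipy, OpenCV 4.12 (cv2) and the standard library are available. Lean on these libraries where they do the work, as an engineer would, in place of code of your own. Each camera call takes 0.05 s, during which the arm holds its last target. There are 200 camera calls.

TASK

Clear the jam in the lever punch on the desk: pull its sprung lever down through the whole stroke and ease it slowly back up without letting it snap, then take the wooden wedge and, keeping it flat on the desk, push its thin end into the slot under the lip of the stripper plate (the flat metal plate lying on its base) until the wedge has just lifted the plate off the base, by about 4 mm. Lift the plate with the wedge only, leave the other things on the desk where they are, and finish while still gripping the wedge so that it stays under the plate.

Things in the scene. Friction and masses are not known exactly. Their poses are not given: they have to be found in the camera images.
- press: Small grey lever punch, fixed on the desk. Origin on the desk under its middle; x axis from its open front to its back, y to its lever side. Base: two rails 10 mm high and 36 mm wide, x = -55 to +95 mm, at y = -40 and +40 mm. A 46 mm wide column stands at x = 55 to 93 mm; its head reaches forward to x = -15 mm (to -29 mm at the pivot), 100 to 136 mm above the desk.
- stripper_plate: Aluminium plate 104 mm wide, 90 mm deep, 8 mm thick, lying on the rails and bridging the slot; moves only straight up (at most 13 mm). Origin: middle of its lip's lower front edge, 10 mm above the desk while it lies on the base: the height minus 10 mm is the lift. Axes as the press. About 0.25 kg, weak spring; wedging it up takes about 5 to 15 N, more if the wedge is pressed down.
- press_lever (a joint): Angle of the punch's lever, rad: 0 = at rest, raised 0.45 rad above level; 0.6 = down at its stop, 0.15 rad below level. Spring-returned: about 2 N at the grip at rest, 8 N at the stop. Let go when down it snaps back at about 4 rad/s; easing means staying under 1.5 rad/s and holding on until nearly home.
- lever_grip (a point): Centre of the lever's black round hand grip, 20 mm thick, 84 mm long along the lever, which points to the +y side of the press; 150 mm from the pivot. About 180 mm above the desk at rest, 93 mm at the stop. Can be pinched from above across its thickness (along the press's x axis); it then turns between the fingers.
- lever_pivot (a point): Pivot of the lever: press x = 0, y = +34 mm, 115 mm above the desk. The lever swings about the press's x axis, its grip moving down and outward.
- wedge: Plain wooden wedge, 142 x 28 mm, lying flat, about 0.16 kg, left or right of the punch's front. Origin: underside, middle of the thin edge; x axis points out of the thin end. Thin edge 2 mm thick; top slopes 1 in 4 up to 21 mm at x = -76 mm, then level. It meets the lip when the thin edge is about 32 mm past it; each further 4 mm lifts 1 mm: 4 mm lift at about 48 mm.
- kraft_tape: Roll of brown packing tape lying flat, 107 mm across, 50 mm high, on the other side of the punch's front from the wedge; to be left alone. Origin under its centre.
- spool: Spool of line, 62 mm across, 24 mm high, behind the lever; to be left alone.
- mug: Mug with dots, 91 mm high, to the left; to be left alone.
- mouse: Black computer mouse at the right; to be left alone.
- hook_box: Slim small box 46 x 66 x 11 mm, at the left front; to be left alone.
- marker: Marker pen 135 mm long, at the left front; to be left alone.
- slot_mouth (a point): On the desk, middle of the front mouth of the open slot between the rails (press x = -55 mm, y = 0), below the plate's lip; axes as the press. The slot is 44 mm wide and runs in +x, free for 107 mm, with bare desk as its floor. The wedge goes in here along +x.
- wedge_grip (a point): On the wedge, in the middle of the raised grip block at its rear (wedge x = -124 mm), 22 mm above its underside; axes as the wedge. The block is 36 mm long, 24 mm wide, its top 40 mm above the desk; to be gripped across its width (wedge y) from above.

How it is judged:
By the outcome, as a careful person would: the job done as asked, in the order asked, and still so for the second after the job is handed in, while the arm keeps its last pose, push and grip.
It also fails if it takes over 67 s, if anything falls off the work surface, if the arm or the gripper's body presses on something with over 40 N, if the wrist force passes 120 N, or if a joint passes its speed limit or range.

## Working session

There is one attempt and no reset: what is moved stays moved. The work goes in short steps, Python scripts to look and compute and a tool call to move; the robot and the scene stay as the last step left them, time stands still between calls to the robot, and variables do not carry over. Pictures are saved under pics/ and viewed, at most 10 in all, crops included, and the job is handed in when it is done.

Besides the shell and the picture viewer there is one more tool, called after ">>>" in YAML: its name, and indented under it one key for each argument. arm_command: Moves the arm, as the interface text tells. Its arguments: {"type":"object","properties":{"plan":{"type":"array","items":{"type":"object","properties":{"gripper":{"type":"number"},"travel":{"type":"array","items":{"type":"number"}},"rot":{"type":"array","items":{"type":"number"}}}}}},"required":["plan"]}

```bash
mkdir -p pics
cat > h.py <<'E'
import numpy as np, cv2
from rig import ctrl
def grab(n):
    s=ctrl.get_state(); d=ctrl.get_image(n)
    if 'extrinsics' in d: W=np.linalg.inv(d['extrinsics'])
    else:
        T=np.eye(4); T[:3,:3]=s['eef_rot']; T[:3,3]=s['tcp_pos']; W=T@d['tool_from_camera']
    d['W']=W; return d
def pts(d):
    K=d['K']; z=d['range_z'].astype(float); v,u=np.mgrid[:z.shape[0],:z.shape[1]]
    c=np.stack([(u-K[0,2])/K[0,0]*z,-(v-K[1,2])/K[1,1]*z,-z],-1)
    p=c@d['W'][:3,:3].T+d['W'][:3,3]; p[z==0]=np.nan; return p
def ray(d,u,v,h):
    K=d['K']; c=np.array([(u-K[0,2])/K[0,0],-(v-K[1,2])/K[1,1],-1]); r=d['W'][:3,:3]@c; o=d['W'][:3,3]
    return o+r*(h-o[2])/r[2]
def save(d,f): cv2.imwrite('pics/'+f,d['image'][:,:,::-1])
E
python3 - <<'E'
from h import *
s=ctrl.get_state(); print(s)
for n in ('scene','top'):
    d=grab(n); save(d,n+'1.png'); print(n,d['W'].round(3).tolist(),d['K'].tolist())
    np.savez(n+'1.npz',**{k:d[k] for k in('image','range_z','K','W')})
E
```

```text
{'time': 0.0, 'joint_pos': array([-7.29140173e+01,  2.75498303e+01,  9.14932235e+01, -1.10806118e-03,
        6.10251439e+01, -2.67189662e+00]), 'dq': array([-0.09917251, -0.06271473,  0.11467547, -0.07088553, -0.15253415,
       -0.08724831]), 'tau': array([-2.47650249e-03, -9.50658631e+01, -4.30180585e+01, -2.26446432e-04,
        1.24673144e-02, -8.23764822e-06]), 'tcp_pos': array([ 219.59513257, -611.32092594,  202.37611225]), 'eef_rot': array([[ 9.41126373e-01,  3.38054755e-01, -3.65881863e-04],
       [ 3.38054950e-01, -9.41125692e-01,  1.13276935e-03],
       [ 3.85972420e-05, -1.18976728e-03, -9.99999291e-01]]), 'force': array([ 0.4589868 ,  0.25268706, -0.77069094]), 'torque': array([-0.01436472, -0.03507512, -0.03301806]), 'finger_force': 0.0, 'width': 85.30842707428896}
scene [[-0.885, 0.277, -0.375, 76.788], [-0.466, -0.513, 0.721, 908.618], [0.007, 0.813, 0.583, 843.023], [0.0, 0.0, 0.0, 1.0]] [[365.85364353750793, 0.0, 324.4310258846982], [0.0, 365.85364353750793, 204.36668964313668], [0.0, 0.0, 1.0]]
top [[-0.011, 0.989, -0.148, 331.455], [-1.0, -0.014, -0.02, -2.05], [-0.022, 0.148, 0.989, 1530.771], [0.0, 0.0, 0.0, 1.0]] [[396.0323487500172, 0.0, 315.3527577685017], [0.0, 396.0323487500172, 207.25069990897953], [0.0, 0.0, 1.0]]
```

View pics/top1.png

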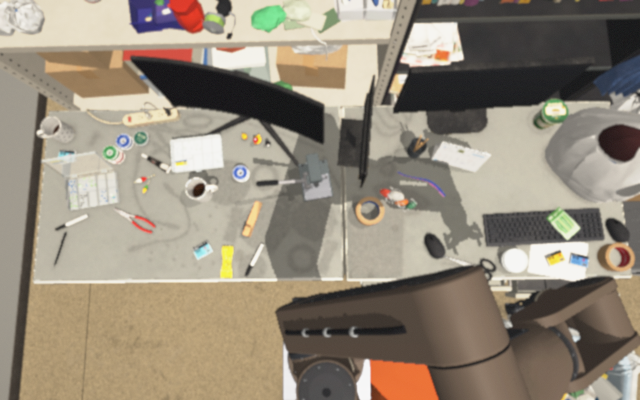

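View pics/scene1.png

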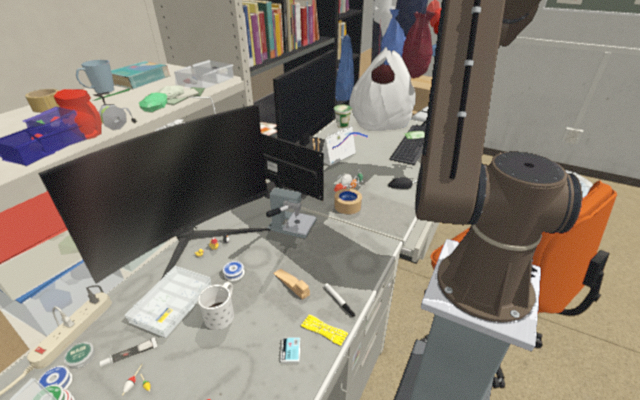

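The top view shows the press at about (315,180) with its lever grip at (270,183), the wedge at (251,218) and the tape at (370,210). The scene view shows the same press at (290,215) and the wedge at (292,283).

Run:
```python
from h import *
out=[]
for n,b in (('top',(225,145,400,250)),('scene',(215,170,375,315))):
    d=dict(np.load(n+'1.npz')); p=pts(d); h=cv2.cvtColor(d['image'],cv2.COLOR_RGB2HSV)
    x0,y0,x1,y1=b; c=d['image'][y0:y1,x0:x1]
    out.append(cv2.resize(c,(390,int(390*c.shape[0]/c.shape[1])),interpolation=cv2.INTER_CUBIC))
    m=((h[...,0]>8)&(h[...,0]<24)&(h[...,1]>90)&(h[...,2]>120)).astype(np.uint8); mm=np.zeros_like(m); mm[y0:y1,x0:x1]=m[y0:y1,x0:x1]
    N,L,S,C=cv2.connectedComponentsWithStats(mm)
    for i in range(1,N):
        if S[i,4]>30:
            q=p[L==i]; q=q[np.isfinite(q[:,0])]; print(n,'orange',S[i],q.mean(0).round(),q.min(0).round(),q.max(0).round())
            print(cv2.minAreaRect(q[:,:2].astype(np.float32)))
    # tall things near the press
    q=p[y0:y1,x0:x1]; v=d['image'][y0:y1,x0:x1].max(-1)
    for nm,k in (('dark>60',(v<60)&(q[...,2]>60)&(q[...,2]<230)),('head',(q[...,2]>125)&(q[...,2]<145)&(v>60)),('plate',(q[...,2]>13)&(q[...,2]<25)&(v>100))):
        N,L,S,C=cv2.connectedComponentsWithStats(k.astype(np.uint8))
        for i in range(1,N):
            if S[i,4]>20: r=q[L==i]; print(n,nm,S[i]+[x0,y0,0,0,0],r.mean(0).round(),cv2.minAreaRect(r[:,:2].astype(np.float32)),r[:,2].min().round(),r[:,2].max().round())
H=max(o.shape[0] for o in out); im=np.hstack([np.pad(o,((0,H-o.shape[0]),(0,0),(0,0))) for o in out])
cv2.imwrite('pics/c1.png',im[:,:,::-1]); print(im.shape)
```

```text
top orange [355 197  29  28 290] [ 533. -172.   43.] [ 486. -228.  -11.] [ 591. -124.   58.]
((538.0018310546875, -174.62631225585938), (101.92431640625, 102.73148345947266), 32.70943832397461)
top orange [242 201  20  35 297] [516. 276.  18.] [452. 241.  -7.] [588. 317.  46.]
((519.7344360351562, 277.9165954589844), (38.32849884033203, 141.9332275390625), 68.81468200683594)
top dark>60 [359 145   9  39 218] [ 703. -147.  141.] ((711.4254150390625, -146.34999084472656), (12.888080596923828, 156.23138427734375), 85.00159454345703) 61.0 224.0
top dark>60 [258 181  19   4  44] [621. 191. 190.] ((620.592529296875, 191.5804443359375), (8.495346069335938, 59.34747314453125), 8.830976486206055) 173.0 205.0
top head [303 153  19  35 413] [680.  35. 134.] ((677.9652709960938, 40.775264739990234), (120.15201568603516, 66.30203247070312), 8.65384292602539) 125.0 144.0
top head [291 180  13   3  34] [637.  90. 135.] ((636.6925659179688, 91.35482025146484), (8.872316360473633, 42.514827728271484), 4.019690990447998) 126.0 143.0
top plate [233 165  15  16 115] [699. 324.  22.] ((699.00146484375, 3
[... 2092 characters left out ...]
206558227539), 9.95366382598877) 13.0 24.0
scene plate [272 219   9   4  21] [714.  61.  19.] ((716.9349365234375, 61.76085662841797), (33.58287048339844, 7.8807549476623535), 6.71205472946167) 13.0 25.0
scene plate [223 261  21  17 233] [695. 328.  21.] ((696.4724731445312, 326.5838623046875), (58.81948471069336, 60.28961181640625), 89.82817840576172) 13.0 25.0
scene plate [282 274  28  23 157] [498. 289.  18.] ((495.0067138671875, 286.8822326660156), (31.179935455322266, 96.381103515625), 68.70299530029297) 13.0 25.0
scene plate [326 285  22  20  59] [373. 264.  15.] ((373.0210876464844, 264.7472229003906), (11.531659126281738, 90.23470306396484), 64.91816711425781) 13.0 17.0
(353, 780, 3)
```

View pics/c1.png

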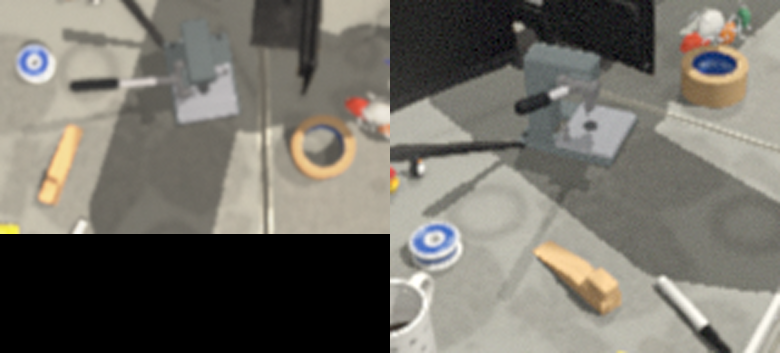

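The crop shows the lever grip running up and left, the plate in front of the column, and the wedge with its block end towards the robot. I estimate press yaw at about 9°, origin at about (645,28). The wedge grip is at about (468,299) with yaw about -20°. Next I work out the swing to above the lever.

```bash
cat >> h.py <<'E'
from scipy.spatial.transform import Rotation as R
def go(*targets, yaw=None, pos=None, rot=None):
    "travel (m, tool axes) and rot vector (deg) from the present pose; yaw: direction of tool y, deg"
    s=ctrl.get_state(); A=np.array(rot if rot is not None else s['eef_rot']); p=np.array(pos if pos is not None else s['tcp_pos'])
    for t in targets: print('travel',(A.T@(np.array(t)-p)/1000).round(4))
    if yaw is not None:
        a=np.radians(yaw); y=np.array([np.cos(a),np.sin(a),0]); z=np.array([0,0,-1.]); B=np.stack([np.cross(y,z),y,z],1)
        print('rot',R.from_matrix(A.T@B).as_rotvec(degrees=True).round(2))
def show():
    s=ctrl.get_state(); print({k:np.round(s[k],1).tolist() for k in('time','tcp_pos','joint_pos','force','width','finger_force')})
E
python3 - <<'E'
from h import *
go((352,-342,270),(484,-73,270),(617,190,270),yaw=9)
E
```

```text
travel [ 0.2157 -0.2089 -0.0673]
travel [ 0.4308 -0.4174 -0.0671]
travel [ 0.6449 -0.62   -0.0669]
rot [-5.000e-02 -4.000e-02 -7.924e+01]
```

>>> arm_command:
  plan:
    - {"gripper": 1, "travel": [0.043, -0.042, -0.014], "rot": [0, 0, -5.2]}
    - {"gripper": 1, "travel": [0.086, -0.084, -0.027], "rot": [0, 0, -10.4]}
    - {"gripper": 1, "travel": [0.129, -0.125, -0.041], "rot": [0, 0, -15.6]}
    - {"gripper": 1, "travel": [0.172, -0.167, -0.054], "rot": [0, 0, -20.8]}
    - {"gripper": 1, "travel": [0.216, -0.209, -0.067], "rot": [0, 0, -26]}

```text
time: 0.72
tcp_pos: [352.8, -340.2, 270.3]
eef_rot: [[0.696, 0.718, -0.0], [0.718, -0.696, 0.0], [0.0, -0.0, -1.0]]
force: [0.7, -1.0, 0.7]
width: 85.4
finger_force: 0.0
```

Run:
```python
from h import *
show(); go((484,-73,270),(617,190,270),yaw=9)
```

```text
{'time': 0.7, 'tcp_pos': [352.8, -340.2, 270.3], 'joint_pos': [-47.5, 10.6, 106.9, 0.0, 62.5, -3.4], 'force': [0.7, -1.0, 0.7], 'width': 85.4, 'finger_force': 0.0}
travel [ 0.2832 -0.0917  0.0003]
travel [ 5.646e-01 -1.792e-01  3.000e-04]
rot [-0.00e+00 -1.00e-02 -5.31e+01]
```

>>> arm_command:
  plan:
    - {"gripper": 1, "travel": [0.057, -0.018, 0], "rot": [0, 0, -5.3]}
    - {"gripper": 1, "travel": [0.113, -0.037, 0], "rot": [0, 0, -10.6]}
    - {"gripper": 1, "travel": [0.17, -0.055, 0], "rot": [0, 0, -15.9]}
    - {"gripper": 1, "travel": [0.226, -0.073, 0], "rot": [0, 0, -21.2]}
    - {"gripper": 1, "travel": [0.283, -0.092, 0], "rot": [0, 0, -26.5]}

```text
time: 1.35
tcp_pos: [484.4, -73.2, 270.0]
eef_rot: [[0.302, 0.953, 0.0], [0.953, -0.302, -0.0], [-0.0, 0.0, -1.0]]
force: [2.0, -0.8, 0.1]
width: 85.3
finger_force: 0.0
```

Run:
```python
from h import *
show(); go((540,60,270),(590,175,270),yaw=9)
```

```text
{'time': 1.4, 'tcp_pos': [484.4, -73.2, 270.0], 'joint_pos': [-12.1, 10.6, 107.0, -0.0, 62.5, 5.4], 'force': [2.0, -0.8, 0.1], 'width': 85.3, 'finger_force': 0.0}
travel [ 0.1438  0.0128 -0.    ]
travel [ 0.2685  0.0257 -0.    ]
rot [  0.     0.   -26.58]
```

>>> arm_command:
  plan:
    - {"gripper": 1, "travel": [0.054, 0.005, 0], "rot": [0, 0, -5.3]}
    - {"gripper": 1, "travel": [0.108, 0.01, 0], "rot": [0, 0, -10.6]}
    - {"gripper": 1, "travel": [0.162, 0.015, 0], "rot": [0, 0, -15.9]}
    - {"gripper": 1, "travel": [0.216, 0.02, 0], "rot": [0, 0, -21.2]}
    - {"gripper": 1, "travel": [0.268, 0.026, 0], "rot": [0, 0, -26.6]}

```text
time: 1.98
tcp_pos: [590.6, 174.1, 269.8]
eef_rot: [[-0.157, 0.988, -0.0], [0.988, 0.157, -0.0], [-0.0, -0.0, -1.0]]
force: [1.3, -0.6, 0.1]
width: 85.4
finger_force: 0.0
```

Run:
```python
from h import *
show(); d=grab('wrist'); save(d,'w1.png'); np.savez('w1.npz',**{k:d[k] for k in('image','range_z','K','W')})
p=pts(d); v=d['image'].max(-1)
k=(v<60)&(p[...,2]>120)&(p[...,2]<220)
N,L,S,C=cv2.connectedComponentsWithStats(k.astype(np.uint8))
for i in range(1,N):
    if S[i,4]>100:
        q=p[L==i]; print(S[i],q.mean(0).round(1),cv2.minAreaRect(q[:,:2].astype(np.float32)),q[:,2].min(),q[:,2].max())
```

```text
{'time': 2.0, 'tcp_pos': [590.6, 174.1, 269.8], 'joint_pos': [13.6, 21.4, 91.5, -0.0, 67.1, 4.6], 'force': [1.3, -0.6, 0.1], 'width': 85.4, 'finger_force': 0.0}
[  474   117   166   225 16336] [859.9 153.3 166.9] ((863.0098266601562, 164.78253173828125), (266.9512023925781, 10.409942626953125), 69.33143615722656) 120.00250125829103 219.99583464609313
[ 346  137   27   74 1405] [621.2 201.6 192.1] ((622.312744140625, 197.6182403564453), (17.47226333618164, 70.26518249511719), 8.719386100769043) 171.99751109059827 204.72090207221385
[475 375  27  25 352] [795.1   7.1 208.5] ((795.7183227539062, 6.5311455726623535), (21.160110473632812, 6.320260524749756), 73.7006607055664) 189.19989658255867 219.94938442858324
```

View pics/w1.png

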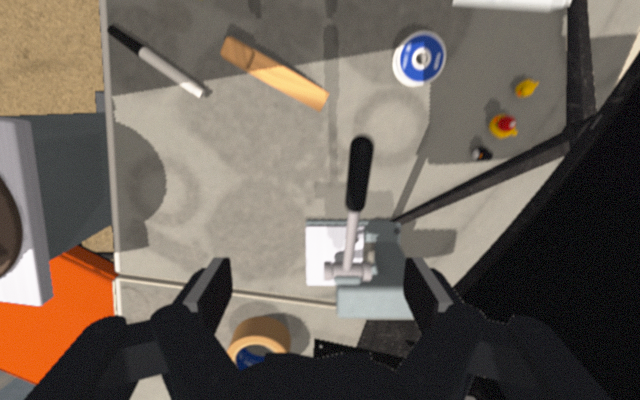

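The wrist view shows the lever grip at (358,172), the wedge at (275,72) with its block at (237,53), the plate at (335,250) and the tape at (260,340).

Run:
```python
from h import *
d=dict(np.load('w1.npz')); p=pts(d); h=cv2.cvtColor(d['image'],cv2.COLOR_RGB2HSV)
m=(h[...,0]>5)&(h[...,0]<25)&(h[...,1]>80)&(h[...,2]>90); m[:,350:]=0; m[:20]=0; m[120:]=0; m[:,:210]=0
q=p[m]; q=q[np.isfinite(q[:,0])&(q[:,2]>-5)]; print('wedge',cv2.minAreaRect(q[:,:2].astype(np.float32)))
b=q[q[:,2]>34]; print('block',cv2.minAreaRect(b[:,:2].astype(np.float32)),b[:,2].max(),len(b))
k=(p[...,2]>14)&(p[...,2]<22)&(p[...,0]>560)&(p[...,0]<700)&(p[...,1]>-50)&(p[...,1]<100)
q=p[k]; r=cv2.minAreaRect(q[:,:2].astype(np.float32)); print('plate',r,cv2.boxPoints(r))
go((622,196,230),(622,196,161))
```

```text
wedge ((514.5822143554688, 280.7411193847656), (32.154937744140625, 155.2905731201172), 71.50084686279297)
block ((469.7431335449219, 293.5295104980469), (23.91046714782715, 36.47920227050781), 70.84821319580078) 41.63002356565386 624
plate ((639.0990600585938, 26.32370376586914), (89.7136001586914, 103.48030853271484), 9.160998344421387) [[586.5769    70.26228 ]
 [603.0519   -31.898111]
 [691.6212   -17.614876]
 [675.14624   84.54552 ]]
travel [0.0117 0.0315 0.0396]
travel [0.0116 0.0314 0.1086]
```

>>> arm_command:
  plan:
    - {"gripper": 1, "travel": [0.012, 0.031, 0.03], "rot": [0, 0, 0]}
    - {"gripper": 1, "travel": [0.012, 0.031, 0.06], "rot": [0, 0, 0]}
    - {"gripper": 1, "travel": [0.012, 0.031, 0.085], "rot": [0, 0, 0]}
    - {"gripper": 1, "travel": [0.012, 0.031, 0.108], "rot": [0, 0, 0]}
    - {"gripper": 1, "travel": [0.012, 0.031, 0.108], "rot": [0, 0, 0]}

```text
time: 2.65
tcp_pos: [617.7, 188.5, 160.1]
eef_rot: [[-0.154, 0.988, -0.004], [0.988, 0.154, -0.001], [-0.0, -0.004, -1.0]]
force: [-0.3, -0.6, -0.7]
width: 85.3
finger_force: 0.0
```

>>> arm_command:
  plan:
    - {"gripper": 0, "travel": [0, 0, 0], "rot": [0, 0, 0]}
    - {"gripper": 0, "travel": [0, 0, 0], "rot": [0, 0, 0]}
    - {"gripper": 0, "travel": [0, 0, 0], "rot": [0, 0, 0]}
    - {"gripper": 0, "travel": [0, 0, 0], "rot": [0, 0, 0]}
    - {"gripper": 0, "travel": [0, 0, 0], "rot": [0, 0, 0]}

```text
time: 3.28
tcp_pos: [619.5, 188.9, 162.3]
eef_rot: [[-0.154, 0.988, 0.001], [0.988, 0.154, 0.0], [0.0, 0.001, -1.0]]
force: [0.9, 0.1, 0.5]
width: -0.1
finger_force: 0.7
```

Run:
```python
from h import *
show(); d=grab('wrist'); save(d,'w2.png')
```

```text
{'time': 3.3, 'tcp_pos': [619.5, 188.9, 162.3], 'joint_pos': [14.3, 29.6, 94.2, -0.0, 56.2, 5.4], 'force': [0.9, 0.1, 0.5], 'width': -0.1, 'finger_force': 0.7}
```

View pics/w2.png

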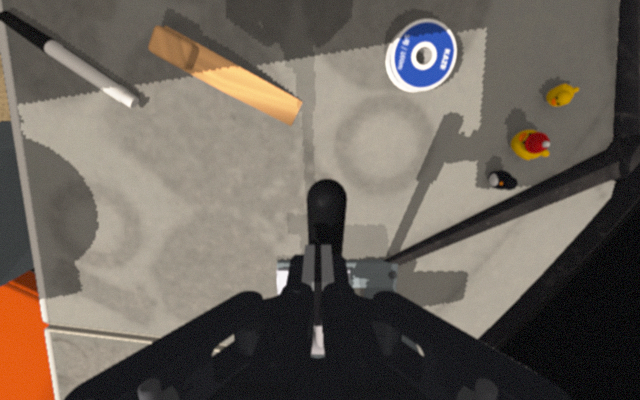

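The fingers are fully shut at about (318,260), so they missed the grip, which shows at (327,215). I check the depth before doing anything else.

Run:
```python
from h import *
show(); d=grab('wrist'); p=pts(d)
for v in range(180,262,8): print(v,[ (u,p[v,u].round().tolist()) for u in (316,327)])
h=cv2.cvtColor(d['image'],cv2.COLOR_RGB2HSV)
m=(h[...,0]>5)&(h[...,0]<25)&(h[...,1]>80)&(h[...,2]>90); m[:,320:]=0; m[140:]=0; m[:,:140]=0
q=p[m]; q=q[np.isfinite(q[:,0])&(q[:,2]>-5)]; b=q[q[:,2]>34]; print('block',cv2.minAreaRect(b[:,:2].astype(np.float32)),'wedge',cv2.minAreaRect(q[:,:2].astype(np.float32)))
d=grab('scene'); 
c=cv2.resize(d['image'][150:260,220:360],None,fx=4,fy=4,interpolation=cv2.INTER_CUBIC); cv2.imwrite('pics/s2.png',c[:,:,::-1])
```

```text
{'time': 3.3, 'tcp_pos': [619.4, 188.9, 162.3], 'joint_pos': [14.3, 29.6, 94.2, -0.0, 56.2, 5.4], 'force': [0.6, -1.0, 1.6], 'width': 0.1, 'finger_force': 0.7}
180 [(316, [618.0, 184.0, -0.0]), (327, [617.0, 233.0, 195.0])]
188 [(316, [612.0, 229.0, 196.0]), (327, [617.0, 230.0, 198.0])]
196 [(316, [613.0, 226.0, 200.0]), (327, [618.0, 227.0, 201.0])]
204 [(316, [613.0, 222.0, 200.0]), (327, [618.0, 224.0, 202.0])]
212 [(316, [614.0, 218.0, 200.0]), (327, [619.0, 220.0, 202.0])]
220 [(316, [615.0, 214.0, 198.0]), (327, [620.0, 215.0, 199.0])]
228 [(316, [615.0, 209.0, 196.0]), (327, [621.0, 210.0, 198.0])]
236 [(316, [616.0, 203.0, 192.0]), (327, [622.0, 204.0, 194.0])]
244 [(316, [617.0, 196.0, 188.0]), (327, [623.0, 199.0, 192.0])]
252 [(316, [617.0, 199.0, 202.0]), (327, [622.0, 200.0, 202.0])]
260 [(316, [617.0, 199.0, 210.0]), (327, [622.0, 199.0, 209.0])]
block ((470.37078857421875, 293.45269775390625), (24.078935623168945, 35.715457916259766), 70.43305969238281) wedge ((510.20281982421875, 278.8388366699219), (31.914501190185547, 162.5518035888672), 71.31900787353516)
```

View pics/s2.png

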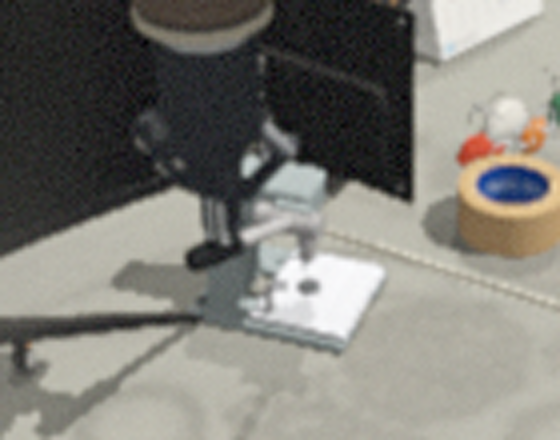

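Run:
```python
from h import *
d=grab('wrist'); p=pts(d)
for v in (248,256,270,290,310,330,345): print(v,[ (u,*p[v,u].round().astype(int).tolist()) for u in range(290,352,4) if np.isfinite(p[v,u,0])])
print(d['W'][:3,3].round())
```

```text
248 [(290, 600, 94, 0), (294, 605, 94, 0), (298, 609, 95, -1), (302, 614, 96, -1), (306, 612, 198, 197), (310, 614, 198, 197), (314, 616, 198, 197), (318, 618, 199, 197), (322, 620, 199, 198), (326, 622, 199, 196), (330, 624, 200, 198), (334, 627, 196, 189), (338, 629, 195, 187), (342, 633, 192, 181), (346, 668, 104, 0), (350, 673, 105, -1)]
256 [(290, 601, 83, -1), (294, 607, 193, 198), (298, 609, 193, 198), (302, 611, 194, 199), (306, 612, 198, 206), (310, 614, 197, 204), (314, 616, 199, 206), (318, 618, 199, 206), (322, 620, 199, 206), (326, 622, 199, 206), (330, 623, 200, 206), (334, 627, 196, 198), (338, 628, 196, 198), (342, 665, 93, 0), (346, 670, 94, 0), (350, 675, 94, -1)]
270 [(290, 606, 193, 211), (294, 608, 192, 210), (298, 609, 193, 211), (302, 611, 193, 211), (306, 613, 198, 218), (310, 614, 199, 219), (314, 616, 198, 218), (318, 618, 198, 218), (322, 619, 200, 220), (326, 621, 199, 218), (330, 623, 199, 218), (334, 626, 196, 211), (338, 628, 196, 211), (342, 630, 195, 210), (346, 631, 197, 212), (350, 676, 83, 15)]
290 [(290, 607, 198, 234), (294, 609, 199, 236), (298,
[... 684 characters left out ...]
), (294, 610, 204, 262), (298, 611, 204, 261), (302, 612, 204, 261), (306, 614, 198, 254), (310, 617, 184, 238), (314, 641, 27, 58), (318, 634, 94, 135), (322, 622, 183, 236), (326, 623, 185, 238), (330, 621, 201, 256), (334, 622, 205, 261), (338, 623, 205, 261), (342, 624, 206, 261), (346, 625, 205, 261), (350, 626, 206, 261)]
345 [(290, 609, 203, 267), (294, 610, 204, 268), (298, 611, 203, 266), (302, 613, 200, 263), (306, 615, 192, 254), (310, 618, 180, 242), (314, 635, 68, 123), (318, 639, 68, 123), (322, 642, 71, 126), (326, 624, 181, 242), (330, 622, 196, 257), (334, 622, 203, 264), (338, 622, 205, 267), (342, 623, 206, 267), (346, 624, 206, 267), (350, 626, 206, 267)]
[607. 267. 332.]
```

Run:
```python
from h import *
d=dict(np.load('w1.npz')); p=pts(d)
m=(p[...,2]>230)&(d['image'].max(-1)<110); m[:240]=0;m[300:]=0
for a,b in((150,320),(320,480)):
    q=p[:,a:b][m[:,a:b]]; i=q[:,2].argsort()[:400:40]; print(q[i].round().tolist())
s=grab('scene'); p=pts(s); k=(p[...,1]>150)&(p[...,1]<240)&(p[...,0]>590)&(p[...,0]<650)&(p[...,2]>140); vs,us=np.nonzero(k)
for v in range(vs.min(),vs.max()+1): 
    u=us[vs==v]; print(v,[(x,*p[v,x].round().astype(int),int(s['image'][v,x].max())) for x in u[::3]])
```

```text
[[548.0, 173.0, 311.0], [549.0, 162.0, 313.0], [550.0, 159.0, 314.0], [550.0, 158.0, 316.0], [549.0, 164.0, 317.0], [547.0, 176.0, 317.0], [545.0, 177.0, 318.0], [550.0, 159.0, 319.0], [546.0, 177.0, 320.0], [542.0, 176.0, 321.0]]
[[633.0, 180.0, 310.0], [631.0, 188.0, 312.0], [634.0, 175.0, 314.0], [634.0, 191.0, 315.0], [635.0, 191.0, 316.0], [633.0, 182.0, 317.0], [634.0, 170.0, 318.0], [632.0, 185.0, 319.0], [634.0, 191.0, 320.0], [635.0, 191.0, 320.0]]
116 [(np.int64(267), np.int64(590), np.int64(226), np.int64(501), 67)]
117 [(np.int64(250), np.int64(642), np.int64(227), np.int64(488), 65), (np.int64(264), np.int64(597), np.int64(229), np.int64(498), 73), (np.int64(267), np.int64(591), np.int64(225), np.int64(497), 66)]
118 [(np.int64(250), np.int64(643), np.int64(226), np.int64(485), 59), (np.int64(254), np.int64(625), np.int64(233), np.int64(491), 73), (np.int64(257), np.int64(614), np.int64(235), np.int64(494), 66), (np.int64(260), np.int64(606), np.int64(233), np.int64(495), 72), (np.int64(263), np.int64(598), np.int64(232), np.int64(496), 75), (np.int64(266), np.int64(595)
[... 28228 characters left out ...]
203), np.int64(181), 39), (np.int64(278), np.int64(616), np.int64(180), np.int64(163), 78)]
215 [(np.int64(266), np.int64(621), np.int64(233), np.int64(193), 94), (np.int64(269), np.int64(611), np.int64(231), np.int64(196), 35), (np.int64(272), np.int64(607), np.int64(223), np.int64(191), 38), (np.int64(275), np.int64(612), np.int64(201), np.int64(175), 70)]
216 [(np.int64(266), np.int64(621), np.int64(233), np.int64(189), 98), (np.int64(269), np.int64(609), np.int64(234), np.int64(195), 36), (np.int64(272), np.int64(610), np.int64(219), np.int64(184), 60)]
217 [(np.int64(267), np.int64(616), np.int64(235), np.int64(189), 85), (np.int64(270), np.int64(608), np.int64(231), np.int64(189), 75)]
```

Run:
```python
from h import *
d=dict(np.load('w1.npz')); p=pts(d); print(d['W'][:3,3].round())
for u in (200,215,225,410,420,435):
    print(u,[(v,*p[v,u].round().astype(int).tolist(),int(d['image'][v,u].max())) for v in range(245,300,7) if np.isfinite(p[v,u,0])])
```

```text
[578. 252. 440.]
200 [(245, 423, 5, 0, 177), (252, 424, -8, 0, 171), (259, 424, -21, 0, 169), (266, 425, -34, 1, 165), (273, 537, 172, 322, 34), (280, 541, 176, 334, 90), (287, 543, 176, 338, 91), (294, 545, 178, 344, 84)]
215 [(245, 447, 9, 0, 169), (252, 448, -4, 0, 167), (259, 542, 177, 317, 95), (266, 544, 176, 322, 89), (273, 546, 178, 329, 38), (280, 547, 176, 332, 28), (287, 547, 173, 332, 26), (294, 548, 171, 334, 25)]
225 [(245, 464, 11, 0, 170), (252, 464, -1, 0, 165), (259, 546, 177, 317, 30), (266, 547, 175, 318, 23), (273, 547, 171, 319, 21), (280, 549, 170, 322, 35), (287, 549, 165, 321, 19), (294, 549, 163, 323, 21)]
410 [(245, 762, 58, -2, 115), (252, 765, 47, 0, 109), (259, 631, 191, 316, 23), (266, 631, 188, 319, 27), (273, 632, 185, 320, 25), (280, 633, 182, 320, 24), (287, 633, 180, 322, 20), (294, 634, 176, 322, 23)]
420 [(245, 777, 62, 0, 114), (252, 781, 49, -1, 114), (259, 636, 192, 317, 95), (266, 634, 191, 322, 92), (273, 632, 191, 328, 42), (280, 631, 190, 332, 24), (287, 632, 187, 333, 26), (294, 632, 184, 334, 29)]
435 [(245, 802, 66, 0, 115), (252, 806, 53, -2, 110), (259, 810, 40, -2, 169), (266, 814, 27, -2, 174), (273, 643, 188, 321, 36), (280, 637, 192, 334, 89), (287, 635, 191, 338, 91), (294, 632, 192, 344, 86)]
```

Open, the finger ends measure about 44 mm behind the reported TCP. That is about 30 mm short when shut, so they closed just above the grip. I open, go 26 mm lower and close again.

>>> arm_command:
  plan:
    - {"gripper": 1, "travel": [0, 0, 0], "rot": [0, 0, 0]}
    - {"gripper": 1, "travel": [0, 0, 0], "rot": [0, 0, 0]}
    - {"gripper": 1, "travel": [0, 0.001, 0], "rot": [0, 0, 0]}
    - {"gripper": 1, "travel": [0, 0.002, 0.013], "rot": [0, 0, 0]}
    - {"gripper": 1, "travel": [0, 0.003, 0.026], "rot": [0, 0, 0]}

```text
time: 4.15
tcp_pos: [621.9, 189.3, 134.8]
eef_rot: [[-0.154, 0.988, -0.0], [0.988, 0.154, -0.0], [-0.0, -0.0, -1.0]]
force: [0.1, -1.0, -0.2]
width: 85.1
finger_force: 0.0
```

>>> arm_command:
  plan:
    - {"gripper": 0, "travel": [0, 0, 0], "rot": [0, 0, 0]}
    - {"gripper": 0, "travel": [0, 0, 0], "rot": [0, 0, 0]}
    - {"gripper": 0, "travel": [0, 0, 0], "rot": [0, 0, 0]}
    - {"gripper": 0, "travel": [0, 0, 0], "rot": [0, 0, 0]}
    - {"gripper": 0, "travel": [0, 0, 0], "rot": [0, 0, 0]}

```text
time: 4.78
tcp_pos: [623.8, 189.6, 136.9]
eef_rot: [[-0.154, 0.988, 0.004], [0.988, 0.154, 0.001], [0.0, 0.004, -1.0]]
force: [7.5, 0.7, -0.2]
width: 18.3
finger_force: 58.8
```

The grip holds at 18.3 mm. Now I pull down along the arc.

>>> arm_command:
  plan:
    - {"gripper": 0, "travel": [0.0035, 0, 0.0078], "rot": [0, 0, 0]}
    - {"gripper": 0, "travel": [0.0065, 0, 0.016], "rot": [0, 0, 0]}
    - {"gripper": 0, "travel": [0.009, 0, 0.024], "rot": [0, 0, 0]}
    - {"gripper": 0, "travel": [0.011, 0, 0.0325], "rot": [0, 0, 0]}
    - {"gripper": 0, "travel": [0.0126, 0, 0.041], "rot": [0, 0, 0]}

```text
time: 5.4
tcp_pos: [621.8, 203.4, 96.0]
eef_rot: [[-0.154, 0.988, 0.004], [0.988, 0.154, 0.002], [0.001, 0.004, -1.0]]
force: [3.1, 8.1, 10.6]
width: 18.3
finger_force: 60.7
```

Run:
```python
from h import *
show(); d=grab('wrist'); p=pts(d); v=d['image'].max(-1); save(d,'w3.png')
k=(v<70)&(p[...,2]>90)&(p[...,2]<190)&(p[...,1]>200)&(p[...,1]<250)&(p[...,0]>590)&(p[...,0]<650); q=p[k]; print(k.sum(),q.mean(0).round(),q[:,2].max().round())
```

```text
{'time': 5.4, 'tcp_pos': [621.8, 203.4, 96.0], 'joint_pos': [15.4, 34.2, 96.5, 0.1, 49.0, 6.5], 'force': [3.1, 8.1, 10.6], 'width': 18.3, 'finger_force': 60.7}
9165 [619. 218. 161.] 190.0
```

>>> arm_command:
  plan:
    - {"gripper": 0, "travel": [0.0015, 0, 0.0085], "rot": [0, 0, 0]}
    - {"gripper": 0, "travel": [0.002, 0, 0.017], "rot": [0, 0, 0]}
    - {"gripper": 0, "travel": [0.002, 0, 0.0255], "rot": [0, 0, 0]}
    - {"gripper": 0, "travel": [0.002, 0, 0.034], "rot": [0, 0, 0]}
    - {"gripper": 0, "travel": [0.001, 0, 0.041], "rot": [0, 0, 0]}

```text
time: 6.08
tcp_pos: [621.7, 204.5, 54.9]
eef_rot: [[-0.154, 0.988, 0.004], [0.988, 0.154, 0.002], [0.001, 0.004, -1.0]]
force: [1.8, 9.0, 11.7]
width: 18.4
finger_force: 63.4
```

Run:
```python
from h import *
show(); d=grab('wrist'); p=pts(d); v=d['image'].max(-1); save(d,'w4.png')
k=(v<70)&(p[...,2]>40)&(p[...,2]<150)&(p[...,1]>213)&(p[...,1]<260)&(p[...,0]>590)&(p[...,0]<650); q=p[k]
for a in range(214,260,5):
    r=q[(q[:,1]>=a)&(q[:,1]<a+5)]
    if len(r): print(a,len(r),r[:,2].max().round(),r.mean(0).round())
```

```text
{'time': 6.1, 'tcp_pos': [621.7, 204.5, 54.9], 'joint_pos': [15.5, 37.2, 97.9, 0.1, 44.7, 6.6], 'force': [1.8, 9.0, 11.7], 'width': 18.4, 'finger_force': 63.4}
214 2175 150.0 [630. 217. 128.]
219 747 150.0 [626. 221. 120.]
224 439 108.0 [618. 226. 105.]
229 459 108.0 [617. 232. 104.]
234 478 107.0 [616. 237. 104.]
239 496 107.0 [616. 242. 103.]
244 473 105.0 [616. 246. 101.]
249 38 100.0 [616. 249.  97.]
```

View pics/w4.png

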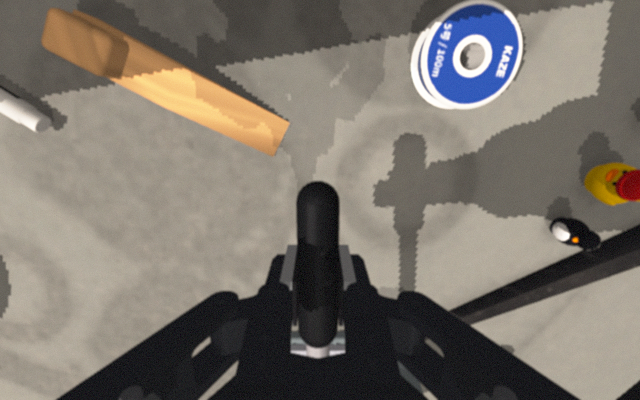

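The grip at (318,265) is held between the fingers and the lever is a little below level. I estimate about 8–10 mm remain to the stop.

>>> arm_command:
  plan:
    - {"gripper": 0, "travel": [-0.0005, 0, 0.004], "rot": [0, 0, 0]}
    - {"gripper": 0, "travel": [-0.001, 0, 0.008], "rot": [0, 0, 0]}
    - {"gripper": 0, "travel": [-0.001, 0, 0.008], "rot": [0, 0, 0]}

```text
time: 6.5
tcp_pos: [622.0, 203.2, 47.5]
eef_rot: [[-0.154, 0.988, 0.004], [0.988, 0.154, 0.002], [0.001, 0.004, -1.0]]
force: [0.9, 7.0, 16.1]
width: 18.3
finger_force: 65.6
```

```bash
cat >> h.py <<'E'
def lev():
    d=grab('wrist'); p=pts(d); v=d['image'].max(-1); s=ctrl.get_state(); y0=s['tcp_pos'][1]
    k=(v<70)&(p[...,2]>40)&(p[...,2]<215)&(p[...,1]>y0+20)&(p[...,1]<y0+55)&(p[...,0]>590)&(p[...,0]<650); q=p[k]
    for a in range(20,50,6):
        r=q[(q[:,1]>=y0+a)&(q[:,1]<y0+a+6)]
        if len(r): print(round(y0+a+3),len(r),np.percentile(r[:,2],90).round(1))
E
python3 - <<'E'
from h import *
show(); lev()
E
```

```text
{'time': 6.5, 'tcp_pos': [622.0, 203.2, 47.5], 'joint_pos': [15.4, 37.8, 98.1, 0.1, 43.9, 6.5], 'force': [0.9, 7.0, 16.1], 'width': 18.3, 'finger_force': 65.6}
226 828 169.9
232 561 98.1
238 583 97.3
244 588 95.6
250 92 91.2
```

>>> arm_command:
  plan:
    - {"gripper": 0, "travel": [0, 0, 0.003], "rot": [0, 0, 0]}
    - {"gripper": 0, "travel": [0, 0, 0.004], "rot": [0, 0, 0]}

```text
time: 6.8
tcp_pos: [622.2, 203.0, 45.3]
eef_rot: [[-0.154, 0.988, 0.005], [0.988, 0.154, 0.002], [0.001, 0.005, -1.0]]
force: [-10.0, 1.6, 50.8]
width: 18.1
finger_force: 69.1
```

Run:
```python
from h import *
show(); lev()
```

```text
{'time': 6.8, 'tcp_pos': [622.2, 203.0, 45.3], 'joint_pos': [15.4, 37.9, 98.2, 0.0, 43.6, 6.5], 'force': [-10.0, 1.6, 50.8], 'width': 18.1, 'finger_force': 69.1}
226 825 167.6
232 555 95.9
238 575 94.9
244 593 93.4
250 76 88.8
```

It is at its stop: the wrist reads 50 N and the lever stands at about -0.15 rad. Now I ease it up slowly.

>>> arm_command:
  plan:
    - {"gripper": 0, "travel": [0, 0, -0.005], "rot": [0, 0, 0]}
    - {"gripper": 0, "travel": [0.001, 0, -0.012], "rot": [0, 0, 0]}
    - {"gripper": 0, "travel": [0.0015, 0, -0.02], "rot": [0, 0, 0]}
    - {"gripper": 0, "travel": [0.002, 0, -0.028], "rot": [0, 0, 0]}
    - {"gripper": 0, "travel": [0.002, 0, -0.036], "rot": [0, 0, 0]}

```text
time: 7.48
tcp_pos: [621.7, 203.5, 78.8]
eef_rot: [[-0.154, 0.988, 0.003], [0.988, 0.154, 0.0], [-0.001, 0.003, -1.0]]
force: [9.6, -7.3, 0.2]
width: 17.9
finger_force: 63.4
```

>>> arm_command:
  plan:
    - {"gripper": 0, "travel": [-0.0005, 0, -0.008], "rot": [0, 0, 0]}
    - {"gripper": 0, "travel": [-0.0015, 0, -0.016], "rot": [0, 0, 0]}
    - {"gripper": 0, "travel": [-0.003, 0, -0.024], "rot": [0, 0, 0]}
    - {"gripper": 0, "travel": [-0.005, 0, -0.032], "rot": [0, 0, 0]}
    - {"gripper": 0, "travel": [-0.0075, 0, -0.04], "rot": [0, 0, 0]}

```text
time: 8.1
tcp_pos: [622.8, 196.0, 118.5]
eef_rot: [[-0.154, 0.988, 0.003], [0.988, 0.154, -0.0], [-0.001, 0.003, -1.0]]
force: [11.4, -6.7, -5.0]
width: 17.7
finger_force: 63.7
```

Run:
```python
from h import *
show(); lev()
```

```text
{'time': 8.1, 'tcp_pos': [622.8, 196.0, 118.5], 'joint_pos': [14.8, 32.7, 95.7, -0.1, 51.5, 6.0], 'force': [11.4, -6.7, -5.0], 'width': 17.7, 'finger_force': 63.7}
219 478 182.2
225 523 184.2
231 700 185.3
237 779 183.9
243 60 178.5
```

>>> arm_command:
  plan:
    - {"gripper": 0, "travel": [-0.0015, 0, -0.005], "rot": [0, 0, 0]}
    - {"gripper": 0, "travel": [-0.003, 0, -0.01], "rot": [0, 0, 0]}
    - {"gripper": 0, "travel": [-0.005, 0, -0.014], "rot": [0, 0, 0]}
    - {"gripper": 0, "travel": [-0.006, 0, -0.017], "rot": [0, 0, 0]}
    - {"gripper": 0, "travel": [-0.006, 0, -0.017], "rot": [0, 0, 0]}

```text
time: 8.78
tcp_pos: [623.8, 189.9, 134.4]
eef_rot: [[-0.154, 0.988, 0.003], [0.988, 0.154, -0.0], [-0.001, 0.003, -1.0]]
force: [15.0, -4.3, -16.4]
width: 17.8
finger_force: 62.5
```

Run:
```python
from h import *
show(); lev()
```

```text
{'time': 8.8, 'tcp_pos': [623.8, 189.9, 134.4], 'joint_pos': [14.3, 31.6, 95.1, -0.1, 53.2, 5.5], 'force': [15.0, -4.3, -16.4], 'width': 17.8, 'finger_force': 62.5}
213 453 201.3
219 558 203.8
225 792 204.1
231 594 201.7
```

The lever is home again: its top is at 204 mm and the wrist is loaded against the rest stop. I open and lift away.

>>> arm_command:
  plan:
    - {"gripper": 1, "travel": [0, 0, 0.001], "rot": [0, 0, 0]}
    - {"gripper": 1, "travel": [0, 0, 0.001], "rot": [0, 0, 0]}
    - {"gripper": 1, "travel": [0, 0, 0.001], "rot": [0, 0, 0]}
    - {"gripper": 1, "travel": [0, 0, -0.03], "rot": [0, 0, 0]}
    - {"gripper": 1, "travel": [0, 0, -0.08], "rot": [0, 0, 0]}

```text
time: 9.45
tcp_pos: [620.7, 190.2, 214.5]
eef_rot: [[-0.154, 0.988, -0.003], [0.988, 0.154, -0.001], [-0.0, -0.003, -1.0]]
force: [0.8, 0.9, -0.6]
width: 85.5
finger_force: 0.0
```

Run:
```python
from h import *
show(); go((470,294,215),(470,294,110),yaw=70)
```

```text
{'time': 9.4, 'tcp_pos': [620.7, 190.2, 214.5], 'joint_pos': [14.4, 27.0, 90.7, 0.0, 62.6, 5.5], 'force': [0.8, 0.9, -0.6], 'width': 85.5, 'finger_force': 0.0}
travel [ 1.258e-01 -1.329e-01 -1.000e-04]
travel [ 0.1258 -0.1325  0.1049]
rot [ -0.19  -0.09 -61.14]
```

>>> arm_command:
  plan:
    - {"gripper": 1, "travel": [0.025, -0.027, 0], "rot": [0, 0, -10.3]}
    - {"gripper": 1, "travel": [0.05, -0.053, 0], "rot": [0, 0, -20.6]}
    - {"gripper": 1, "travel": [0.075, -0.08, 0], "rot": [0, 0, -30.9]}
    - {"gripper": 1, "travel": [0.1, -0.107, 0.02], "rot": [0, 0, -41.2]}
    - {"gripper": 1, "travel": [0.126, -0.133, 0.05], "rot": [0, 0, -51.5]}

```text
time: 10.07
tcp_pos: [470.6, 295.4, 165.5]
eef_rot: [[-0.872, 0.489, 0.002], [0.49, 0.872, 0.001], [-0.001, 0.002, -1.0]]
force: [0.7, 0.3, -1.5]
width: 85.2
finger_force: 0.0
```

>>> arm_command:
  plan:
    - {"gripper": 1, "travel": [0, 0, 0.01], "rot": [0, 0, -10.2]}
    - {"gripper": 1, "travel": [0, 0, 0.03], "rot": [0, 0, -10.2]}
    - {"gripper": 1, "travel": [0, 0, 0.05], "rot": [0, 0, -10.2]}
    - {"gripper": 1, "travel": [0, 0, 0.05], "rot": [0, 0, -10.2]}

```text
time: 10.58
tcp_pos: [470.2, 294.0, 114.1]
eef_rot: [[-0.943, 0.333, -0.002], [0.333, 0.943, -0.001], [0.002, -0.002, -1.0]]
force: [-0.2, 0.3, 0.1]
width: 85.1
finger_force: 0.0
```

```bash
cat >> h.py <<'E'
def wedge(d=None):
    d=d or grab('wrist'); p=pts(d); h=cv2.cvtColor(d['image'],cv2.COLOR_RGB2HSV)
    m=(h[...,0]>5)&(h[...,0]<25)&(h[...,1]>80)&(h[...,2]>70)&(p[...,2]<60)&(p[...,2]>-5)
    N,L,S,C=cv2.connectedComponentsWithStats(m.astype(np.uint8)); i=S[1:,4].argmax()+1
    q=p[L==i]; b=q[(q[:,2]>33)]; print('box',S[i],'block',cv2.minAreaRect(b[:,:2].astype(np.float32)),b[:,2].max().round(1),'wedge',cv2.minAreaRect(q[:,:2].astype(np.float32)))
    return q
E
python3 - <<'E'
from h import *
show(); d=grab('wrist'); save(d,'w5.png'); wedge(d)
E
```

```text
{'time': 10.6, 'tcp_pos': [470.2, 294.0, 114.1], 'joint_pos': [28.9, 26.3, 108.9, 0.0, 44.9, -41.7], 'force': [-0.2, 0.3, 0.1], 'width': 85.1, 'finger_force': 0.0}
box [ 303  170   32  127 3741] block ((469.45477294921875, 294.2142028808594), (23.960155487060547, 35.56569290161133), 70.73162078857422) 41.6 wedge ((521.1145629882812, 276.5446472167969), (31.784181594848633, 144.92771911621094), 70.6356201171875)
```

View pics/w5.png

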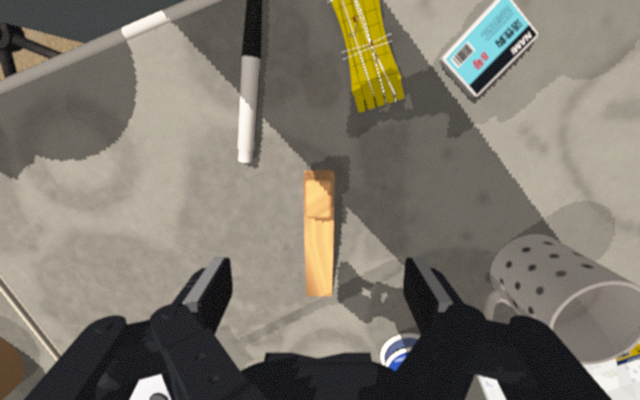

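The wrist view shows the wedge centred between the fingers, with its block at (319,190). I descend in stages, since the real finger ends sit behind the reported TCP.

>>> arm_command:
  plan:
    - {"gripper": 1, "travel": [0, 0, 0.03], "rot": [0, 0, 0]}
    - {"gripper": 1, "travel": [0, 0, 0.06], "rot": [0, 0, 0]}
    - {"gripper": 1, "travel": [0, 0, 0.085], "rot": [0, 0, 0]}
    - {"gripper": 1, "travel": [0, 0, 0.105], "rot": [0, 0, 0]}
    - {"gripper": 1, "travel": [0, 0, 0.105], "rot": [0, 0, 0]}

```text
time: 11.25
tcp_pos: [470.9, 294.3, 9.8]
eef_rot: [[-0.943, 0.333, -0.001], [0.333, 0.943, -0.001], [0.001, -0.001, -1.0]]
force: [0.4, -0.9, 0.2]
width: 85.5
finger_force: 0.0
```

Run:
```python
from h import *
show(); d=grab('wrist'); save(d,'w6.png'); p=pts(d)
for u in (212,216,220,418,422,426): 
    print(u,[(v,*p[v,u].round().astype(int).tolist()) for v in range(246,290,6) if p[v,u,2]>15])
```

```text
{'time': 11.2, 'tcp_pos': [470.9, 294.3, 9.8], 'joint_pos': [28.9, 35.4, 112.5, 0.0, 32.2, -41.7], 'force': [0.4, -0.9, 0.2], 'width': 85.5, 'finger_force': 0.0}
212 [(264, 445, 252, 60), (270, 445, 254, 66), (276, 446, 255, 71), (282, 446, 257, 75), (288, 448, 256, 76)]
216 [(264, 445, 254, 61), (270, 446, 255, 66), (276, 447, 257, 71), (282, 449, 256, 72), (288, 451, 256, 73)]
220 [(258, 446, 254, 55), (264, 446, 255, 60), (270, 446, 257, 67), (276, 449, 256, 67), (282, 452, 255, 67), (288, 454, 254, 68)]
418 [(258, 477, 342, 55), (264, 475, 340, 61), (270, 475, 338, 67), (276, 476, 337, 69), (282, 478, 336, 70), (288, 480, 335, 72)]
422 [(258, 477, 343, 55), (264, 476, 342, 61), (270, 476, 340, 66), (276, 475, 338, 71), (282, 475, 337, 75), (288, 477, 336, 76)]
426 [(264, 477, 343, 61), (270, 477, 342, 65), (276, 476, 340, 71), (282, 475, 339, 75), (288, 475, 337, 80)]
```

The open finger ends are at about z = 52 with TCP at 9.8, so there is room for 30 mm more.

>>> arm_command:
  plan:
    - {"gripper": 1, "travel": [0, 0, 0.01], "rot": [0, 0, 0]}
    - {"gripper": 1, "travel": [0, 0, 0.02], "rot": [0, 0, 0]}
    - {"gripper": 1, "travel": [0, 0, 0.028], "rot": [0, 0, 0]}
    - {"gripper": 1, "travel": [0, 0, 0.028], "rot": [0, 0, 0]}

```text
time: 11.8
tcp_pos: [470.7, 294.2, -18.7]
eef_rot: [[-0.943, 0.333, -0.001], [0.333, 0.943, -0.001], [0.001, -0.001, -1.0]]
force: [0.3, -0.7, -0.2]
width: 85.4
finger_force: 0.0
```

>>> arm_command:
  plan:
    - {"gripper": 0, "travel": [0, 0, 0], "rot": [0, 0, 0]}
    - {"gripper": 0, "travel": [0, 0, 0], "rot": [0, 0, 0]}
    - {"gripper": 0, "travel": [0, 0, 0], "rot": [0, 0, 0]}
    - {"gripper": 0, "travel": [0, 0, 0], "rot": [0, 0, 0]}
    - {"gripper": 0, "travel": [0, 0, 0], "rot": [0, 0, 0]}

```text
time: 12.42
tcp_pos: [471.2, 294.5, -17.5]
eef_rot: [[-0.943, 0.333, 0.0], [0.333, 0.943, 0.0], [-0.0, 0.0, -1.0]]
force: [-1.5, -1.2, 9.0]
width: 26.2
finger_force: 59.2
```

Run:
```python
from h import *
show(); d=grab('wrist'); save(d,'w7.png'); wedge(d)
```

```text
{'time': 12.4, 'tcp_pos': [471.2, 294.5, -17.5], 'joint_pos': [28.9, 38.1, 113.0, -0.0, 28.9, -41.7], 'force': [-1.5, -1.2, 9.0], 'width': 26.2, 'finger_force': 59.2}
box [ 289  218   58  140 7436] block ((468.9969482421875, 293.7856750488281), (26.08344268798828, 36.26309585571289), 73.24773406982422) 41.1 wedge ((495.87457275390625, 285.0439147949219), (33.2480354309082, 93.44236755371094), 70.73995971679688)
```

View pics/w7.png

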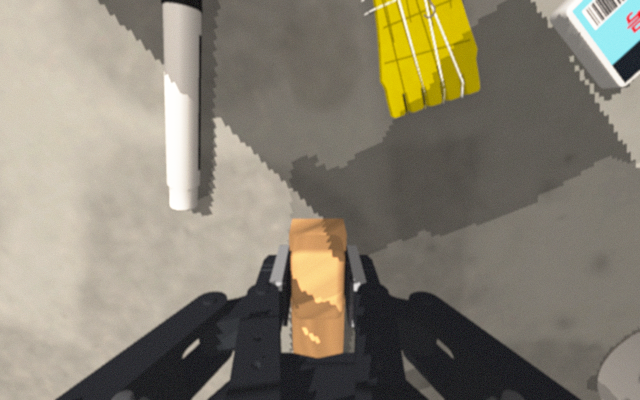

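The wedge is gripped at 26.2 mm, with the block at (318,285) between the pads. I lift and carry it to the slot mouth.

>>> arm_command:
  plan:
    - {"gripper": 0, "travel": [0, 0, -0.01], "rot": [0, 0, 0]}
    - {"gripper": 0, "travel": [0, 0, -0.023], "rot": [0, 0, 0]}
    - {"gripper": 0, "travel": [0, 0, -0.035], "rot": [0, 0, 0]}

```text
time: 12.85
tcp_pos: [471.3, 294.5, 18.2]
eef_rot: [[-0.943, 0.333, 0.0], [0.333, 0.943, 0.0], [-0.0, 0.0, -1.0]]
force: [-0.7, 0.5, -2.5]
width: 26.8
finger_force: 59.6
```

Run:
```python
from h import *
show(); go((450,220,17),(444,145,17),(449.7,-4.2,17),yaw=99.2)
```

```text
{'time': 12.8, 'tcp_pos': [471.3, 294.5, 18.2], 'joint_pos': [28.9, 34.6, 112.3, 0.0, 33.0, -41.7], 'force': [-0.7, 0.5, -2.5], 'width': 26.8, 'finger_force': 59.6}
travel [-0.0047 -0.0774  0.0011]
travel [-0.024  -0.1501  0.0011]
travel [-0.0791 -0.2889  0.0011]
rot [ 2.000e-02  3.000e-02 -2.865e+01]
```

>>> arm_command:
  plan:
    - {"gripper": 0, "travel": [-0.003, -0.038, 0], "rot": [0, 0, -3]}
    - {"gripper": 0, "travel": [-0.006, -0.077, 0], "rot": [0, 0, -6]}
    - {"gripper": 0, "travel": [-0.014, -0.114, 0], "rot": [0, 0, -10]}
    - {"gripper": 0, "travel": [-0.024, -0.15, 0], "rot": [0, 0, -14]}
    - {"gripper": 0, "travel": [-0.035, -0.184, 0], "rot": [0, 0, -18]}

```text
time: 13.48
tcp_pos: [442.9, 108.2, 17.8]
eef_rot: [[-1.0, 0.023, 0.001], [0.023, 1.0, 0.0], [-0.001, 0.0, -1.0]]
force: [0.8, 1.1, -2.4]
width: 26.5
finger_force: 59.7
```

Run:
```python
from h import *
show(); go((449.7,-4.2,18),yaw=99.2)
```

```text
{'time': 13.5, 'tcp_pos': [442.9, 108.2, 17.8], 'joint_pos': [9.9, 29.9, 125.3, -0.0, 24.8, -78.8], 'force': [0.8, 1.1, -2.4], 'width': 26.5, 'finger_force': 59.7}
travel [-0.0093 -0.1122 -0.0003]
rot [  0.     0.05 -10.5 ]
```

>>> arm_command:
  plan:
    - {"gripper": 0, "travel": [-0.002, -0.028, 0], "rot": [0, 0, -2.6]}
    - {"gripper": 0, "travel": [-0.005, -0.056, 0], "rot": [0, 0, -5.2]}
    - {"gripper": 0, "travel": [-0.007, -0.084, 0], "rot": [0, 0, -7.9]}
    - {"gripper": 0, "travel": [-0.009, -0.112, 0], "rot": [0, 0, -10.5]}
    - {"gripper": 0, "travel": [-0.009, -0.112, 0], "rot": [0, 0, -10.5]}

```text
time: 14.1
tcp_pos: [449.6, -4.4, 17.7]
eef_rot: [[-0.988, -0.156, 0.001], [-0.156, 0.988, -0.0], [-0.001, -0.0, -1.0]]
force: [0.5, 0.4, -2.5]
width: 26.3
finger_force: 59.8
```

```bash
cat >> h.py <<'E'
def fit(n,tag):
    d=grab(n); save(d,tag+'.png'); p=pts(d); h=cv2.cvtColor(d['image'],cv2.COLOR_RGB2HSV); inb=(p[...,0]>420)&(p[...,0]<690)&(p[...,1]>-45)&(p[...,1]<95)
    m=inb&(h[...,0]>5)&(h[...,0]<25)&(h[...,1]>80)&(h[...,2]>60)&(p[...,2]>0)&(p[...,2]<90); q=p[m]
    if len(q)>20:
        r=cv2.minAreaRect(q[:,:2].astype(np.float32)); print(n,'wedge',len(q),r)
        l=np.array([.987,.159]); lip=np.array([594.8,19.2]); s=(q[:,:2]-lip)@l; t=(q[:,:2]-lip)@np.array([-.159,.987])
        for a in range(-100,0,20):
            k=(s>=a)&(s<a+20)
            if k.sum()>3: print('  s',a+10,k.sum(),'t',np.percentile(t[k],[5,95]).round(1),'z',q[k,2].mean().round(1))
    k=inb&(h[...,1]<60)&(p[...,2]>12)&(p[...,2]<26)&(p[...,0]>570); q=p[k]
    if len(q)>20:
        r=cv2.minAreaRect(q[:,:2].astype(np.float32)); s=(q[:,:2]-np.array([594.8,19.2]))@np.array([.987,.159]); t=(q[:,:2]-np.array([594.8,19.2]))@np.array([-.159,.987]); print(n,'plate',len(q),r,'s0',np.percentile(s,1).round(1),'t',np.percentile(t,[1,99]).round(1),'z',np.median(q[:,2]).round(2))
E
python3 - <<'E'
from h import *
show(); fit('scene','s8'); fit('top','t8'); fit('wrist','w8')
E
```

```text
{'time': 14.1, 'tcp_pos': [449.6, -4.4, 17.7], 'joint_pos': [-4.4, 29.6, 126.1, -0.0, 24.2, -103.4], 'force': [0.5, 0.4, -2.5], 'width': 26.3, 'finger_force': 59.8}
scene wedge 247 ((496.2082824707031, 5.743373870849609), (139.37974548339844, 31.46101188659668), 9.489867210388184)
  s -90 49 t [-12.   15.5] z 47.4
  s -70 36 t [-9.9 16.5] z 44.7
  s -50 31 t [-7.5 16.2] z 41.1
  s -30 11 t [-9.1 11.4] z 36.7
scene plate 443 ((641.0797729492188, 32.374473571777344), (101.9128189086914, 118.51448059082031), 5.267167568206787) s0 -1.5 t [-49.6  54.6] z 16.09
top plate 421 ((644.0791015625, 25.325611114501953), (103.68563079833984, 114.33501434326172), 9.221202850341797) s0 -1.1 t [-57.5  53.5] z 17.79
wrist wedge 7323 ((491.4869384765625, 3.1465625762939453), (126.4115982055664, 40.4168815612793), 9.04455280303955)
  s -90 540 t [-12.   12.5] z 53.4
  s -70 4 t [20.1 20.5] z 0.2
  s -50 5 t [-11.7  20.6] z 0.4
```

The wedge is level and lines up with the plate: in the scene view both centre at t of about 2.5 mm and the wedge yaw is about 9.5°. I lower it to the desk.

>>> arm_command:
  plan:
    - {"gripper": 0, "travel": [0, 0, 0.012], "rot": [0, 0, 0]}
    - {"gripper": 0, "travel": [0, 0, 0.024], "rot": [0, 0, 0]}
    - {"gripper": 0, "travel": [0, 0, 0.031], "rot": [0, 0, 0]}
    - {"gripper": 0, "travel": [0, 0, 0.035], "rot": [0, 0, 0]}
    - {"gripper": 0, "travel": [0, 0, 0.035], "rot": [0, 0, 0]}

```text
time: 14.88
tcp_pos: [448.5, -2.7, -17.6]
eef_rot: [[-0.988, -0.157, -0.001], [-0.157, 0.988, 0.0], [0.001, 0.0, -1.0]]
force: [-6.4, 3.1, 23.6]
width: 26.0
finger_force: 62.7
```

Run:
```python
from h import *
show(); fit('scene','s9')
```

```text
{'time': 14.9, 'tcp_pos': [448.5, -2.7, -17.6], 'joint_pos': [-4.2, 33.9, 127.0, 0.0, 19.2, -103.3], 'force': [-6.4, 3.1, 23.6], 'width': 26.0, 'finger_force': 62.7}
scene wedge 267 ((494.67242431640625, 18.730627059936523), (142.1626434326172, 61.113243103027344), 9.293875694274902)
  s -90 47 t [-11.   18.4] z 12.7
  s -70 39 t [-9.5 18.9] z 9.0
  s -50 31 t [-10.2  17.3] z 5.3
  s -30 16 t [-10.4  15.6] z 2.0
scene plate 441 ((637.2307739257812, 26.802608489990234), (91.1697998046875, 108.67410278320312), 9.063501358032227) s0 -1.7 t [-49.1  54.3] z 16.48
```

>>> arm_command:
  plan:
    - {"gripper": 0, "travel": [0, 0, -0.001], "rot": [0, 0, 0]}
    - {"gripper": 0, "travel": [-0.01, -0.001, -0.001], "rot": [0, 0, 0]}
    - {"gripper": 0, "travel": [-0.02, -0.001, -0.001], "rot": [0, 0, 0]}
    - {"gripper": 0, "travel": [-0.03, -0.001, -0.001], "rot": [0, 0, 0]}
    - {"gripper": 0, "travel": [-0.04, -0.001, -0.001], "rot": [0, 0, 0]}

```text
time: 15.55
tcp_pos: [489.5, 2.5, -17.1]
eef_rot: [[-0.988, -0.157, -0.0], [-0.157, 0.988, 0.0], [-0.0, 0.0, -1.0]]
force: [-0.3, -0.6, -1.8]
width: 26.1
finger_force: 59.9
```

Run:
```python
from h import *
show(); fit('scene','s10')
```

```text
{'time': 15.6, 'tcp_pos': [489.5, 2.5, -17.1], 'joint_pos': [-3.3, 35.3, 121.7, 0.0, 23.0, -102.3], 'force': [-0.3, -0.6, -1.8], 'width': 26.1, 'finger_force': 59.9}
scene wedge 238 ((529.8255615234375, 10.951618194580078), (73.3899917602539, 125.64412689208984), 76.96443939208984)
  s -90 32 t [ 1.6 46. ] z 18.1
  s -70 51 t [-8.4 17.4] z 15.0
  s -50 37 t [-8.5 15.2] z 13.2
  s -30 37 t [-10.4  15.4] z 9.1
  s -10 28 t [-7.4 16.6] z 6.2
scene plate 441 ((636.490478515625, 28.379573822021484), (90.91148376464844, 115.52153778076172), 9.376380920410156) s0 -1.5 t [-50.9  54.8] z 15.92
```

>>> arm_command:
  plan:
    - {"gripper": 0, "travel": [-0.003, 0, 0.0005], "rot": [0, 0, 0]}
    - {"gripper": 0, "travel": [-0.007, 0, 0.0005], "rot": [0, 0, 0]}
    - {"gripper": 0, "travel": [-0.011, 0, 0.0005], "rot": [0, 0, 0]}
    - {"gripper": 0, "travel": [-0.015, 0, 0.0005], "rot": [0, 0, 0]}

```text
time: 16.1
tcp_pos: [501.7, 4.8, -17.5]
eef_rot: [[-0.988, -0.157, -0.003], [-0.157, 0.988, 0.0], [0.003, 0.001, -1.0]]
force: [-5.8, -1.5, 7.8]
width: 26.1
finger_force: 61.0
```

>>> arm_command:
  plan:
    - {"gripper": 0, "travel": [-0.002, 0, 0.0003], "rot": [0, 0, 0]}
    - {"gripper": 0, "travel": [-0.004, 0, 0.0003], "rot": [0, 0, 0]}
    - {"gripper": 0, "travel": [-0.004, 0, 0.0003], "rot": [0, 0, 0]}

```text
time: 16.48
tcp_pos: [503.1, 5.2, -17.6]
eef_rot: [[-0.988, -0.157, -0.007], [-0.157, 0.988, 0.0], [0.007, 0.001, -1.0]]
force: [-19.8, -6.3, 28.9]
width: 26.4
finger_force: 63.5
```

Run:
```python
from h import *
show(); fit('scene','s11'); fit('top','t11')
```

```text
{'time': 16.5, 'tcp_pos': [503.1, 5.2, -17.6], 'joint_pos': [-2.8, 36.0, 119.6, -0.0, 24.9, -101.9], 'force': [-19.8, -6.3, 28.9], 'width': 26.4, 'finger_force': 63.5}
scene wedge 209 ((529.697509765625, 21.64724349975586), (117.17843627929688, 84.92960357666016), 27.486801147460938)
  s -90 8 t [-1.2 49.5] z 40.8
  s -70 33 t [ 0.6 18. ] z 13.8
  s -50 49 t [-7.9 16.2] z 14.7
  s -30 41 t [-10.2  16.8] z 12.2
  s -10 29 t [-9.7 16.3] z 8.4
scene plate 441 ((635.869384765625, 29.806766510009766), (90.1288070678711, 112.69974517822266), 11.286827087402344) s0 -1.1 t [-50.1  55.3] z 16.24
top plate 177 ((655.751708984375, 27.86410903930664), (62.79756546020508, 117.2878189086914), 3.6846683025360107) s0 25.9 t [-58.1  51.5] z 17.89
```

The lip contact has started, but I am pressing down too hard at 29 N. I relieve the height and push on.

>>> arm_command:
  plan:
    - {"gripper": 0, "travel": [0, 0, -0.0008], "rot": [0, 0, 0]}
    - {"gripper": 0, "travel": [0, 0, -0.0008], "rot": [0, 0, 0]}

```text
time: 16.82
tcp_pos: [507.4, 5.4, -17.0]
eef_rot: [[-0.988, -0.157, -0.0], [-0.157, 0.988, 0.0], [0.0, 0.0, -1.0]]
force: [-0.6, 0.2, -2.3]
width: 26.0
finger_force: 59.8
```

>>> arm_command:
  plan:
    - {"gripper": 0, "travel": [-0.002, 0, 0], "rot": [0, 0, 0]}
    - {"gripper": 0, "travel": [-0.004, 0, 0], "rot": [0, 0, 0]}
    - {"gripper": 0, "travel": [-0.004, 0, 0], "rot": [0, 0, 0]}

```text
time: 17.2
tcp_pos: [510.3, 6.1, -17.4]
eef_rot: [[-0.988, -0.157, -0.002], [-0.157, 0.988, 0.0], [0.002, 0.0, -1.0]]
force: [-4.9, -1.1, -1.8]
width: 26.1
finger_force: 59.9
```

Run:
```python
from h import *
show(); fit('scene','s12')
```

```text
{'time': 17.2, 'tcp_pos': [510.3, 6.1, -17.4], 'joint_pos': [-2.7, 36.2, 118.9, -0.0, 25.1, -101.8], 'force': [-4.9, -1.1, -1.8], 'width': 26.1, 'finger_force': 59.9}
scene wedge 205 ((539.4891967773438, 14.262161254882812), (64.34806823730469, 103.0244140625), 73.8635025024414)
  s -90 20 t [-11.7  27.1] z 33.0
  s -70 29 t [ 3.7 47.2] z 20.0
  s -50 46 t [-6.4 17. ] z 15.1
  s -30 44 t [-10.4  15.3] z 13.4
  s -10 34 t [-13.6  16.9] z 9.7
scene plate 442 ((636.3740234375, 27.93722152709961), (91.52363586425781, 110.11746978759766), 9.001267433166504) s0 -1.7 t [-49.8  54.4] z 16.83
```

```bash
cat >> h.py <<'E'
def lift():
    out=[]
    for n in ('scene','top'):
        d0=dict(np.load(n+'1.npz')); p0=pts(d0); l=np.array([.987,.159]); q=p0[...,:2]-np.array([594.8,19.2]); s=q@l; t=q@np.array([-.159,.987])
        k=(abs(p0[...,2]-18)<5)&(s>5)&(s<60)&(abs(t)<45)
        for _ in range(2):
            p=pts(grab(n)); dz=(p-p0)[...,2][k]; dz=dz[abs(dz)<20]; out.append((n,len(dz),np.median(dz).round(2),dz[abs(dz)<12].mean().round(2)))
    print(out)
E
python3 - <<'E'
from h import *
lift(); show()
E
```

```text
[('scene', 234, np.float64(0.37), np.float64(0.38)), ('scene', 232, np.float64(0.41), np.float64(0.6)), ('top', 61, np.float64(1.73), np.float64(1.3)), ('top', 61, np.float64(0.91), np.float64(0.96))]
{'time': 17.4, 'tcp_pos': [510.3, 6.1, -17.4], 'joint_pos': [-2.7, 36.1, 118.9, -0.0, 25.1, -101.8], 'force': [-4.7, -0.9, -1.3], 'width': 26.0, 'finger_force': 59.9}
```

>>> arm_command:
  plan:
    - {"gripper": 0, "travel": [-0.002, 0, 0], "rot": [0, 0, 0]}
    - {"gripper": 0, "travel": [-0.005, 0, 0], "rot": [0, 0, 0]}
    - {"gripper": 0, "travel": [-0.005, 0, 0], "rot": [0, 0, 0]}

```text
time: 17.82
tcp_pos: [515.1, 6.9, -17.4]
eef_rot: [[-0.988, -0.158, -0.003], [-0.158, 0.988, 0.0], [0.003, 0.001, -1.0]]
force: [-6.6, -1.4, -1.5]
width: 26.4
finger_force: 59.9
```

Run:
```python
from h import *
lift(); show()
```

```text
[('scene', 234, np.float64(1.83), np.float64(1.78)), ('scene', 234, np.float64(1.68), np.float64(1.62)), ('top', 37, np.float64(2.59), np.float64(2.21)), ('top', 37, np.float64(2.46), np.float64(1.28))]
{'time': 18.0, 'tcp_pos': [515.1, 6.9, -17.4], 'joint_pos': [-2.6, 36.4, 118.2, -0.0, 25.5, -101.7], 'force': [-6.2, -0.3, -1.6], 'width': 26.2, 'finger_force': 59.8}
```

>>> arm_command:
  plan:
    - {"gripper": 0, "travel": [-0.002, 0, 0.0001], "rot": [0, 0, 0]}
    - {"gripper": 0, "travel": [-0.004, 0, 0.0002], "rot": [0, 0, 0]}
    - {"gripper": 0, "travel": [-0.006, 0, 0.0002], "rot": [0, 0, 0]}
    - {"gripper": 0, "travel": [-0.008, 0, 0.0002], "rot": [0, 0, 0]}
    - {"gripper": 0, "travel": [-0.008, 0, 0.0002], "rot": [0, 0, 0]}

```text
time: 18.65
tcp_pos: [520.4, 8.1, -17.5]
eef_rot: [[-0.987, -0.158, -0.007], [-0.158, 0.987, 0.0], [0.007, 0.001, -1.0]]
force: [-18.8, -2.8, 16.6]
width: 26.6
finger_force: 61.9
```

Run:
```python
from h import *
lift(); lift(); show(); d=grab('scene'); c=cv2.resize(d['image'][140:260,230:370],None,fx=4,fy=4,interpolation=cv2.INTER_CUBIC); cv2.imwrite('pics/s13.png',c[:,:,::-1])
```

```text
[('scene', 235, np.float64(2.88), np.float64(3.05)), ('scene', 234, np.float64(3.05), np.float64(3.15)), ('top', 11, np.float64(2.5), np.float64(2.78)), ('top', 11, np.float64(1.57), np.float64(1.38))]
[('scene', 235, np.float64(2.79), np.float64(2.86)), ('scene', 234, np.float64(2.78), np.float64(2.84)), ('top', 11, np.float64(3.0), np.float64(4.42)), ('top', 11, np.float64(4.45), np.float64(3.63))]
{'time': 19.0, 'tcp_pos': [520.4, 8.1, -17.5], 'joint_pos': [-2.4, 36.7, 117.3, -0.0, 26.4, -101.5], 'force': [-18.1, -3.3, 15.1], 'width': 26.4, 'finger_force': 61.9}
```

View pics/s13.png

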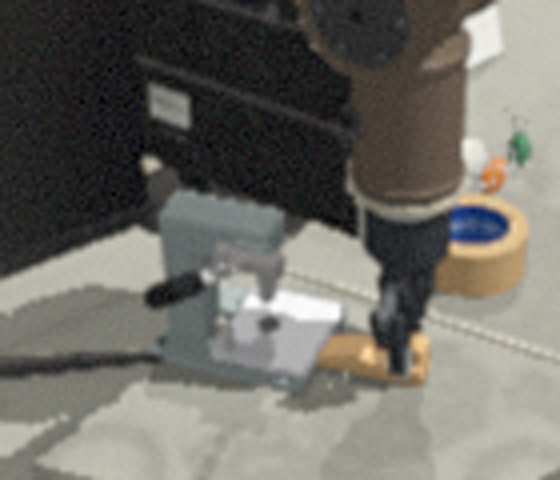

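The picture shows the wedge under the plate at about (340,350), the lever raised and the tape untouched. Lift measures about 2.9 mm. I relieve the height again and push a little more.

>>> arm_command:
  plan:
    - {"gripper": 0, "travel": [0, 0, -0.0003], "rot": [0, 0, 0]}
    - {"gripper": 0, "travel": [-0.001, 0, -0.0003], "rot": [0, 0, 0]}
    - {"gripper": 0, "travel": [-0.002, 0, -0.0003], "rot": [0, 0, 0]}
    - {"gripper": 0, "travel": [-0.002, 0, -0.0003], "rot": [0, 0, 0]}

```text
time: 19.6
tcp_pos: [524.7, 8.5, -17.4]
eef_rot: [[-0.988, -0.157, -0.003], [-0.157, 0.988, 0.0], [0.003, 0.001, -1.0]]
force: [-6.1, -1.1, -1.7]
width: 26.4
finger_force: 59.8
```

Run:
```python
from h import *
lift(); lift(); show()
```

```text
[('scene', 234, np.float64(3.85), np.float64(4.01)), ('scene', 234, np.float64(3.89), np.float64(3.89)), ('top', 6, np.float64(3.49), np.float64(3.31)), ('top', 6, np.float64(4.45), np.float64(3.63))]
[('scene', 234, np.float64(4.64), np.float64(4.19)), ('scene', 235, np.float64(4.05), np.float64(3.98)), ('top', 6, np.float64(6.48), np.float64(6.16)), ('top', 6, np.float64(3.9), np.float64(3.19))]
{'time': 20.0, 'tcp_pos': [524.7, 8.5, -17.4], 'joint_pos': [-2.4, 36.8, 116.9, -0.0, 26.5, -101.4], 'force': [-6.0, -0.4, -2.3], 'width': 25.8, 'finger_force': 59.8}
```

```bash
python3 -c "
from rig import ctrl
print(ctrl.job_done())"
```

```text
the job is handed in; nothing more can be done
None
```

I pulled the lever through its full stroke and eased it back up in the grip. I then pushed the wedge under the lip until the plate stood about 4.0 mm up by the scene camera, and handed in at about 20 s with the wedge still gripped. The result of the judging was not shown.

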